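Reset an open receipt printer and shut its lid

TASK

The portable receipt printer on the bench lies open for service. With shut fingertips reach down into its paper bay, press the sunken orange reset key fully home and keep it down for a full second; let it spring back, then push the printer's lid over and down until it is fully shut. Push gently, pick nothing up, leave the printer where it stands and everything else on the bench undisturbed.

Things in the scene. Friction and masses are not known exactly. Their poses are not given: they have to be found in the camera images.
- printer: Loose portable receipt printer, 0.5 to 0.7 kg, charcoal box 130 x 90 x 52 mm (its x, y, z) on a 2 mm bench mat: its underside is 2 mm above the work surface. Origin: centre of its underside, z up; +x towards its front deck (two grey keys, lights, steel tear bar; 52 mm high), -x towards the lid hinge, on the robot's side.
- bay (a point): Centre of the mouth of the open paper bay, printer frame (-20, 0, 46) mm, axes as the printer's. The bay is a well with upright walls, 64 mm along the printer's x and 64 mm along y, its grey floor 28 mm below this point. Walls 13 mm thick at the sides and the hinge; cheeks 4.5 mm thick along the outer sides rise 6 mm above this point.
- key_top (a point): Centre of the top of the orange round reset key (14 mm across, in a white ring) on the floor of the paper bay; printer frame (-21, 0, 28) mm when up: 10 mm proud of the bay floor, 24 mm below the top of the printer. Moves down with the key.
- reset_key (a joint): Travel of the reset key in m: 0 up, 0.005 fully down (straight down). A spring pushes it back up: it starts to move at 1.2 N and is fully down at 4.2 N. 5 mm of key still stand proud of the bay floor when it is fully down.
- lid (a joint): Angle of the lid in rad: 0 shut (level, flush with the front deck), at the start 2.0 to 2.25 (thrown back past upright, leaning towards the hinge side), stop at 2.5. The hinge is stiff (0.03 N m of friction) and the lid stays where it is left; no latch, 50 g. Push its outer side or free edge up and over; a hard level push at hinge height only slides the printer.
- lid_hinge (a point): Middle of the lid's hinge axis: printer frame (-58, 0, 49) mm. The axis runs along the printer's y.
- lid_edge (a point): Middle of the lid's free edge, 68 mm from the hinge axis, at mid-thickness. The lid is a charcoal plate 68 x 78 x 6 mm; near the free edge its inner side carries a black rubber roller 10 mm in diameter, 56 mm long, reaching 15 mm from the plate's mid-plane. Its outer side (the top when shut) is flat.
- paper_roll: Bystander: white paper roll standing on end beside the printer, 40 mm in diameter, 57 mm high; origin at the centre of its foot.
- dish: Bystander: round steel screw dish beside the printer, 72 mm across, 16 mm high; origin at the centre of its foot.
- flux: Bystander: white bottle with a red cap, 36 mm in diameter, 95 mm high; origin at the centre of its foot.
- driver: Bystander: screwdriver with a blue handle lying on the mat, 160 mm long along its x; origin at its underside.
- prytool: Bystander: black and blue pry tool with a flat steel blade lying on the mat, 134 mm long along its x, 10 mm high; origin at its underside.
- tweezers: Bystander: steel tweezers lying on the blue tool plate to the left, 130 mm long along its x, 6 mm high; origin at its underside.
There are look-alikes about, which are no part of the job. What is shaped like the printer but purple or turquoise is not meant.

How it is judged:
By the outcome, as a careful person would: the job done as asked, in the order asked, and still so for the second after the job is handed in, with the robot touching nothing.
It also fails if it takes over 51 s, if anything falls off the work surface, if the arm or the gripper's body presses on something with over 40 N, if the wrist force passes 120 N, or if a joint passes its speed limit or range.

ROBOT

A 6-joint arm with a two-finger parallel gripper is mounted at the origin on the work surface. World frame = base frame: x ahead of the robot, y to its left, z up, the work surface at z = 0. Lengths are in mm, angles in rad, forces in N, time in s.
With the tool pointing down it reaches from about 275 to 750 mm from the base axis. Payload 10.2 kg.
Tool frame: the origin (TCP) lies at the very end of the fingers, on their centre line; the grasp point (between the pads) lies 19 mm behind it; z points along the fingers, y is the line along which they close (so a half turn about z gives the same grasp; the last joint's range is limited). The gripper opens to 85 mm and grips with 20 to 120 N. Pads are 22 mm wide; open, the fingers measure 114 mm over their backs; the gripper's body (76 mm by 85 mm) begins 54 mm behind the grasp point. The pads swing forward as they close: fully open they stand 13 mm farther back than shut.
Start: joints at [-1.447, 0.313, 1.498, -0, 1.331, -0.223], TCP at [178.43, -493.755, 202.994] pointing down, gripper open.
Joint ranges: [-2.94, 2.94], [-0.97, 2.17], [0.19, 2.56], [-1.23, 4.37], [0.02, 3.11], [-2.88, 2.88]. Speed limits (rad/s): [2.39, 2.39, 3.01, 3.14, 3.14, 3.14].

INTERFACE

Orientations are given as a unit quaternion [w, x, y, z].
In Python, from rig import ctrl, optics gives the robot as it stands. The module is installed in compiled form; this text tells all that it offers.
- The arm moves only by the shell command python3 -m handwheel 'ROWS' [FORCE]. ROWS is JSON, a list that holds one entry, the list of rows, each a list of 5 numbers: the gripper command: -1 is fully open, 1 is shut, values between are in proportion, then the shift along the world's x, y, z in units of 50 mm (1.0 is 50 mm), then the turn about the world's z in units of 8 degrees (1.0 is 8 degrees). In form: [[[gripper, tx, ty, tz, twist], ...]]. A call has 1 to 10 rows; each row shifts and turns the commanded pose from where the row before left it; what a row does not reach is not made up. A row lasts 1/10 s, in which the tool goes at most 50 mm and 8.59 degrees, less where a joint would pass 70% of its speed; a pose out of reach is approached as far as the arm can. A call is refused whole if a number of a shift passes 1 or a number of a turn 1, either way. A call with a gripper value outside its range is refused whole. The fingers move at their own pace and stop on an object; FORCE is the grip in N (left out, the last holds). Time passes only in rows, so rows that do not move let the fingers close. It gives the time, the measured TCP pose, the force, the opening and the grip force at its end, in the units of the state.
- ctrl.sense(): the state, without advancing time (a new reading comes with each control period).
- optics.capture(name): name is "scene" or "top"; returns a dict with "img" (480x640x3 uint8, blue, green, red), "K" (3x3 intrinsics, pixels), "R" (3x3) and "t" (3): a world point X has camera coordinates R X + t. Camera axes: x right, y down, z forward; pixel columns grow to the right and rows downward; lengths in mm; the calibration is good to about 2 mm. A picture is of the moment at which its call begins. There is no depth.
- ctrl.finish_job(): hands the job in; it is judged then, once.
The state is a dict: "time_s": time; "joints": joint angles; "dq": joint speeds; "tau": joint torques, N m; "eef_pos": TCP position; "ee_rot": TCP orientation; "force": force on the tool from outside, world axes, zero at the start; "wrist_torque": the same for the moment, N m; "grip_width": opening from 0.0 (shut) to 1.0 (fully open); "grip_force": force on a finger pad.
Only numpy, scipy, OpenCV 4.12 (cv2) and the standard library are available. Lean on these libraries where they do the work, as an engineer would, in place of code of your own. Each camera call takes 0.05 s, during which the arm holds its last target. There are 200 camera calls.

## Working session

There is one attempt and no reset: what is moved stays moved. The work goes in short steps, Python scripts to look and compute and a shell command to move; the robot and the scene stay as the last step left them, time stands still between calls to the robot, and variables do not carry over. Pictures are saved under pics/ and viewed, at most 10 in all, crops included, and the job is handed in when it is done.

```bash
mkdir -p pics; cat > h.py <<'E'
import numpy as np, cv2
from rig import ctrl, optics
def ray(c,u,v):
    R,t=np.array(c['R']),np.array(c['t']).ravel()
    d=R.T@np.linalg.inv(c['K'])@[u,v,1.]; return -R.T@t,d
def onz(c,u,v,z):
    o,d=ray(c,u,v); return o+d*(z-o[2])/d[2]
def proj(c,X):
    p=np.array(c['K'])@(np.array(c['R'])@np.array(X)+np.array(c['t']).ravel()); return p[:2]/p[2]
E
python3 - <<'E'
from h import *
for n in('scene','top'):
    c=optics.capture(n); cv2.imwrite(f'pics/{n}0.png',c['img']); o,_=ray(c,0,0); print(n,o.round(),np.array(c['K']).round(1).tolist(),np.array(c['R']).round(3).tolist())
print(ctrl.sense())
E
```

```text
scene [957. 505. 782.] [[448.3, 0.0, 323.5], [0.0, 448.3, 248.9], [0.0, 0.0, 1.0]] [[-0.795, 0.607, 0.015], [0.437, 0.589, -0.68], [-0.422, -0.534, -0.733]]
top [ 425.    3. 1340.] [[539.0, 0.0, 318.1], [0.0, 539.0, 237.4], [0.0, 0.0, 1.0]] [[-0.028, -1.0, 0.01], [-0.995, 0.026, -0.1], [0.099, -0.013, -0.995]]
{'time_s': 0.1, 'joints': array([-1.44739190e+00,  3.13360272e-01,  1.49836425e+00, -4.09910959e-06,
        1.33102568e+00, -2.23410327e-01]), 'dq': array([ 0.00080957, -0.00018329, -0.00135248, -0.00024075,  0.00022344,
       -0.00035344]), 'tau': array([ 3.72190814e-03, -4.12895358e+01, -2.60140926e+01, -1.14879945e-04,
        2.99938241e-03, -2.34907480e-07]), 'eef_pos': array([ 178.39778271, -493.47258623,  202.50842973]), 'ee_rot': array([-5.78155136e-04,  9.85002330e-01,  1.72540070e-01,  2.69404497e-05]), 'force': array([ 0.13393133, -0.27840823,  0.01935995]), 'wrist_torque': array([ 0.06861158, -0.01313985,  0.02955882]), 'grip_force': 0.0, 'grip_width': 0.9977518129115958}
```

View pics/scene0.png

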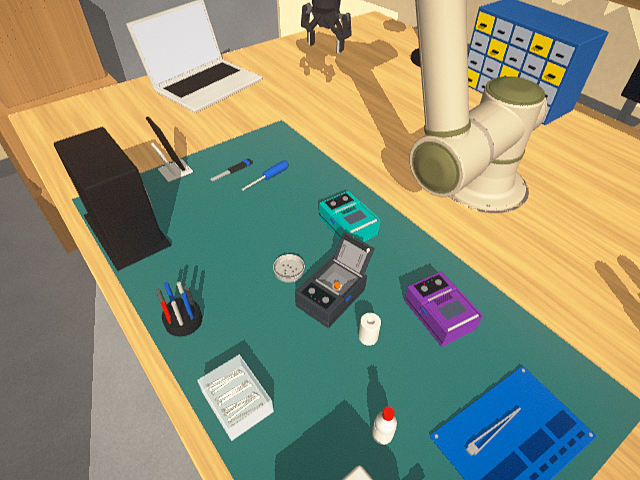

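View pics/top0.png

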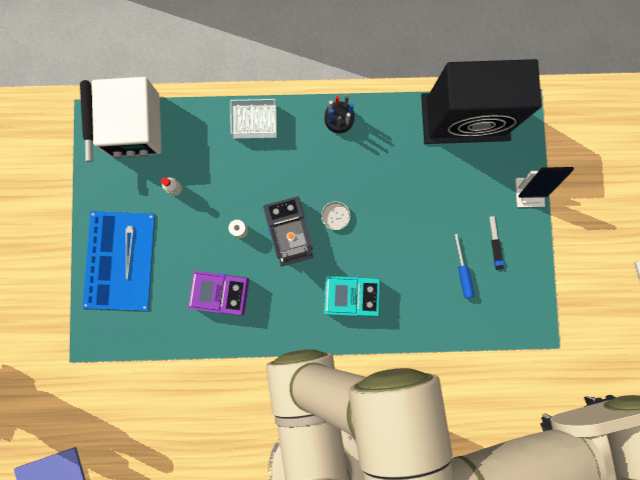

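Three printer shapes appear in the top view: charcoal (288,230), purple (218,293) and turquoise (352,296). The charcoal one fits: it is open, with an orange key at (291,237) in top and (337,286) in scene. The paper roll is at (238,228) and the dish at (336,216), one on each side. Next I'll take an enlarged crop and measure.

```bash
python3 - <<'E'
from h import *
a=[]
for n,(x,y) in(('scene',(285,225)),('top',(245,185))):
    c=optics.capture(n); im=c['img']; hsv=cv2.cvtColor(im,cv2.COLOR_BGR2HSV)
    m=cv2.inRange(hsv,(5,150,120),(18,255,255)); m2=np.zeros_like(m); m2[y:y+110,x:x+100]=m[y:y+110,x:x+100]
    v,u=np.nonzero(m2); print(n,'orange',u.mean(),v.mean(),len(u),onz(c,u.mean(),v.mean(),30).round(1)); 
    a.append(cv2.resize(im[y:y+110,x:x+80],None,fx=5,fy=5,interpolation=cv2.INTER_CUBIC))
    if n=='top':
        d=cv2.inRange(hsv,(0,0,0),(180,90,75)); d2=np.zeros_like(d); d2[y:y+90,x:x+80]=d[y:y+90,x:x+80]
        k=max(cv2.findContours(d2,0,2)[0],key=cv2.contourArea); r=cv2.minAreaRect(k); print(r,[ (p.round(1).tolist(),onz(c,*p,54)[:2].round(1).tolist()) for p in cv2.boxPoints(r)])
cv2.imwrite('pics/crop.png',np.hstack(a))
E
```

```text
scene orange 336.56410256410254 284.9230769230769 39 [565.3  57.2  30. ]
top orange 290.14285714285717 235.38095238095238 21 [562.3  54.5  30. ]
((282.8879699707031, 209.32989501953125), (14.880016326904297, 28.600553512573242), 75.0685806274414) [([267.20001220703125, 205.8000030517578], [632.8, 107.3]), ([294.79998779296875, 198.5], [649.0, 40.3]), ([298.6000061035156, 212.8000030517578], [613.8, 31.9]), ([271.0, 220.1999969482422], [597.6, 98.7])]
```

View pics/crop.png

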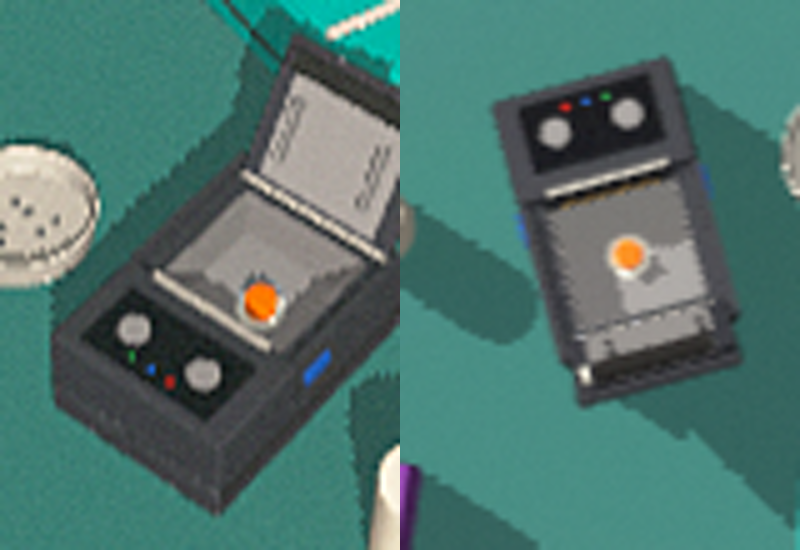

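The crop confirms the charcoal printer with its lid open and the orange key in a white ring; the key is at about (290.5,236) in top. Both views put the key near (564,56), with yaw about 13.7°. The key-to-front distance is consistent with the given size. I'll move above the key, aiming 5 mm forward of it to clear the lid.

```bash
python3 -m handwheel '[[[1,0.5,0.7,0,-0.08],[1,0.5,0.7,0,-0.08],[1,0.5,0.7,0,-0.08],[1,0.5,0.7,0,-0.08],[1,0.5,0.7,0,-0.08],[1,0.5,0.7,0,-0.08],[1,0.5,0.7,0,-0.08],[1,0.5,0.7,0,-0.08],[1,0.5,0.7,0,-0.08],[1,0.5,0.7,0,-0.06]]]' 20
```

```text
time_s: 1.2
eef_pos: [429.2, -142.1, 203.1]
ee_rot: [0.0, 0.993, 0.118, 0.0]
force: [0.0, -0.6, 0.5]
grip_width: 0.002
grip_force: 0.0
```

```bash
python3 -m handwheel '[[[1,0.5,0.7,0,0],[1,0.5,0.7,0,0],[1,0.5,0.7,0,0],[1,0.5,0.7,0,0],[1,0.5,0.7,0,0],[1,0.28,0.48,0,0],[1,0,0,-0.4,0],[1,0,0,-0.6,0],[1,0,0,-0.6,0],[1,0,0,0,0]]]'
python3 - <<'E'
from h import *
s=ctrl.sense(); p=s['eef_pos']; print(p)
a=[]
for n,(x,y) in(('scene',(270,190)),('top',(245,165))):
    c=optics.capture(n); im=c['img']; print(n,proj(c,p),proj(c,[563.8,55.9,30]))
    hsv=cv2.cvtColor(im,cv2.COLOR_BGR2HSV); m=cv2.inRange(hsv,(5,150,120),(18,255,255))[230:300,275:345]; print((m>0).sum())
    a.append(cv2.resize(im[y:y+120,x:x+80],None,fx=5,fy=5,interpolation=cv2.INTER_CUBIC))
cv2.imwrite('pics/crop2.png',np.hstack(a))
E
```

```text
time_s: 2.2
eef_pos: [565.3, 55.5, 119.3]
ee_rot: [-0.001, 0.993, 0.119, -0.004]
force: [-0.6, 0.1, -0.1]
grip_width: 0.0
grip_force: 0.0
[565.26390711  55.50995763 119.33385139]
scene [337.71934443 256.43892543] [336.74968066 284.20174003]
39
top [288.02402932 230.02222413] [289.53582489 234.76727739]
0
```

View pics/crop2.png

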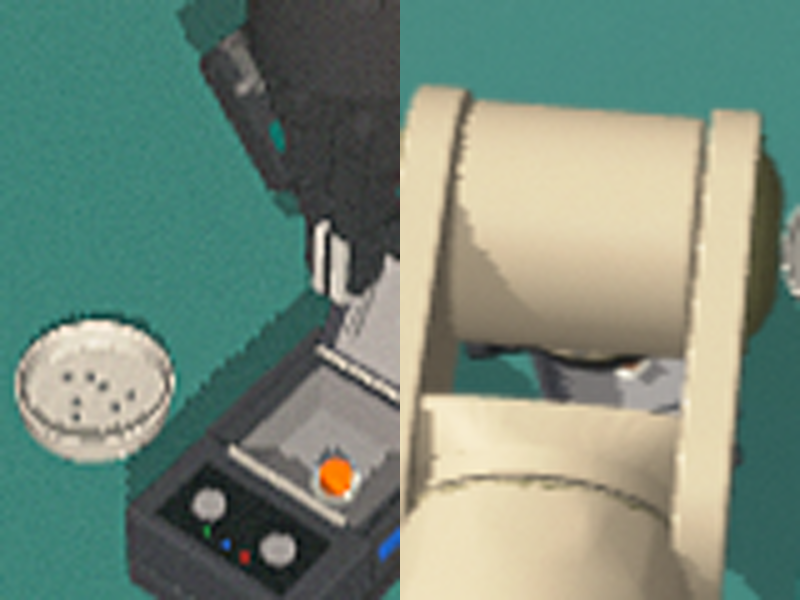

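The scene crop shows the fingertips near (340,251), in line above the open bay, with the key at (337,286). The arm hides the top view. I'll lower to just above the mouth and check again.

```bash
python3 -m handwheel '[[[1,0.06,0.02,-0.3,0],[1,0,0,-0.4,0],[1,0,0,-0.3,0],[1,0,0,0,0],[1,0,0,0,0]]]'
python3 - <<'E'
from h import *
s=ctrl.sense(); p=s['eef_pos']; print(p)
c=optics.capture('scene'); im=c['img']; print(proj(c,p),proj(c,[563.8,55.9,30]))
cv2.imwrite('pics/crop3.png',cv2.resize(im[200:330,280:400],None,fx=4.5,fy=4.5,interpolation=cv2.INTER_CUBIC))
E
```

```text
time_s: 2.8
eef_pos: [571.0, 56.2, 73.7]
ee_rot: [0.0, 0.993, 0.119, 0.001]
force: [-0.4, -0.3, 0.8]
grip_width: -0.003
grip_force: 0.0
[570.99048389  56.22055534  73.72106778]
[334.90097384 272.70145739] [336.74968066 284.20174003]
```

View pics/crop3.png

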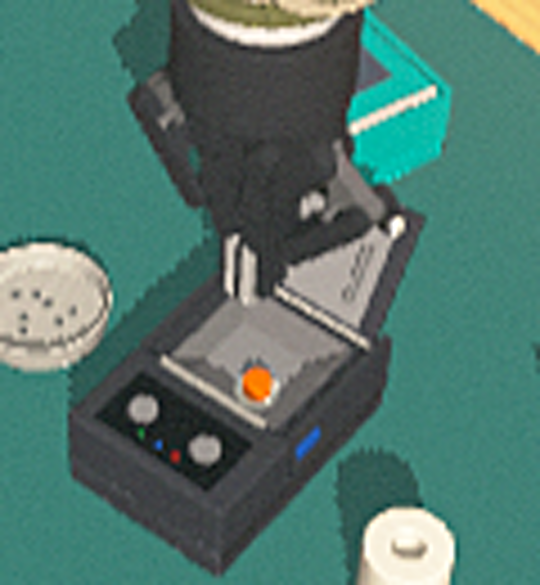

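The crop shows the fingertips over the back half of the bay mouth at about (336.7,267). Everything is clear of them, and the key is at (337,285). I'll descend slowly, watching the force.

```bash
python3 -m handwheel '[[[1,0,0,-0.15,0],[1,0,0,-0.15,0],[1,0,0,-0.15,0],[1,0,0,-0.15,0],[1,0,0,-0.1,0],[1,0,0,0,0],[1,0,0,0,0]]]'
python3 - <<'E'
from h import *
s=ctrl.sense(); p=s['eef_pos']; print(p,s['force'])
c=optics.capture('scene'); im=c['img']; print(proj(c,p),proj(c,[563.8,55.9,30]))
cv2.imwrite('pics/crop4.png',cv2.resize(im[240:320,290:370],None,fx=7,fy=7,interpolation=cv2.INTER_CUBIC))
E
```

```text
time_s: 3.55
eef_pos: [570.5, 56.2, 38.0]
ee_rot: [-0.0, 0.993, 0.119, 0.0]
force: [0.8, -0.1, -0.3]
grip_width: -0.002
grip_force: 0.0
[570.53761076  56.23658679  38.03644994] [ 0.75578152 -0.12736851 -0.26939216]
[334.49831516 283.43217048] [336.74968066 284.20174003]
```

View pics/crop4.png

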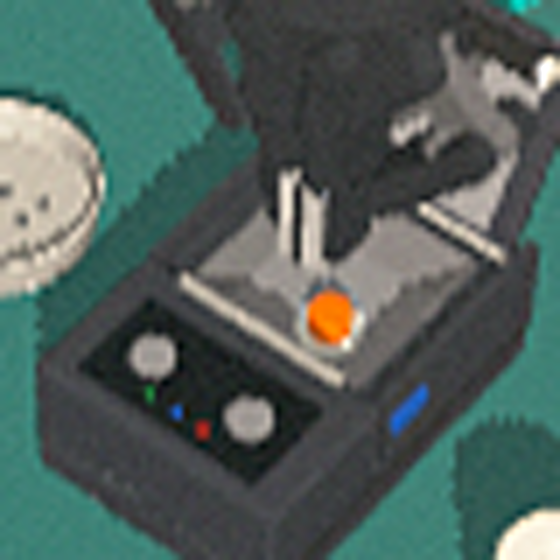

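Here the tips end near (335,278), centred on the key at (337,285) and still above it. The visible tip sits a little higher than the TCP reading suggests, so I'll go down on force feedback.

```bash
for i in 1 2 3; do python3 -m handwheel '[[[1,0,0,-0.04,0],[1,0,0,-0.04,0],[1,0,0,0,0]]]' | grep -E 'pos|force:'; done
```

```text
eef_pos: [570.3, 56.3, 33.7]
force: [-0.2, 0.4, 0.4]
grip_force: 0.0
eef_pos: [570.2, 56.3, 29.7]
force: [0.3, 0.6, -0.4]
grip_force: 0.0
eef_pos: [570.3, 56.3, 25.7]
force: [-0.0, 0.0, 1.2]
grip_force: 0.0
```

```bash
for i in 1 2 3; do python3 -m handwheel '[[[1,0,0,-0.03,0],[1,0,0,0,0],[1,0,0,0,0]]]' | grep -E 'pos|force:'; done
python3 - <<'E'
from h import *
c=optics.capture('scene'); im=c['img']
cv2.imwrite('pics/crop5.png',cv2.resize(im[240:320,290:370],None,fx=7,fy=7,interpolation=cv2.INTER_CUBIC))
E
```

```text
eef_pos: [570.4, 56.2, 24.5]
force: [0.2, -1.3, 0.5]
grip_force: 0.0
eef_pos: [570.4, 56.2, 23.0]
force: [0.5, -0.3, 0.6]
grip_force: 0.0
eef_pos: [570.4, 56.3, 21.5]
force: [0.3, -0.3, 0.7]
grip_force: 0.0
```

View pics/crop5.png

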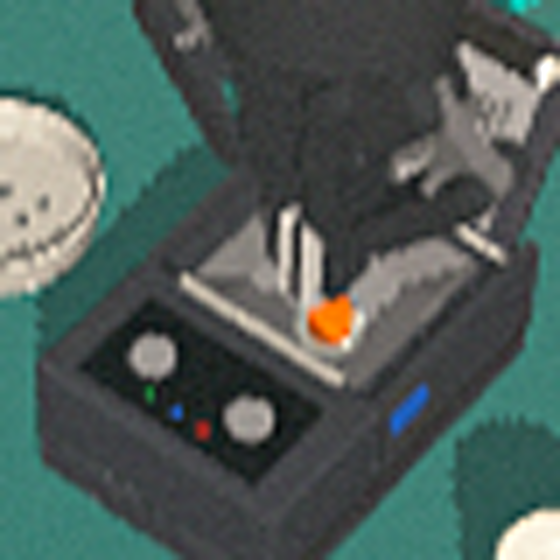

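The tips now cover only the rear rim of the key (crop 340,305), with the key at (332,320). They are still above it, so I'll continue down.

```bash
for i in 1 2 3 4; do python3 -m handwheel '[[[1,0,0,-0.03,0],[1,0,0,0,0],[1,0,0,0,0]]]' | grep -E 'pos|^force:'; done
```

```text
eef_pos: [570.4, 56.3, 19.9]
force: [-0.3, 0.4, -0.1]
eef_pos: [570.4, 56.2, 18.5]
force: [0.3, -0.3, 0.4]
eef_pos: [570.4, 56.3, 16.9]
force: [0.4, 0.5, 0.0]
eef_pos: [570.4, 56.3, 15.5]
force: [0.2, 0.1, 0.8]
```

```bash
for i in 1 2 3 4; do python3 -m handwheel '[[[1,0,0,-0.03,0],[1,0,0,0,0],[1,0,0,0,0]]]' | grep -E 'pos|^force:'; done
python3 - <<'E'
from h import *
c=optics.capture('scene'); im=c['img']
cv2.imwrite('pics/crop6.png',cv2.resize(im[240:320,290:370],None,fx=7,fy=7,interpolation=cv2.INTER_CUBIC))
E
```

```text
eef_pos: [570.4, 56.3, 13.9]
force: [0.5, 0.4, -0.2]
eef_pos: [570.4, 56.2, 12.5]
force: [-0.6, -0.6, 0.0]
eef_pos: [570.4, 56.3, 10.9]
force: [-0.2, -0.2, -0.1]
eef_pos: [570.4, 56.2, 9.5]
force: [0.3, 0.1, -0.8]
```

View pics/crop6.png

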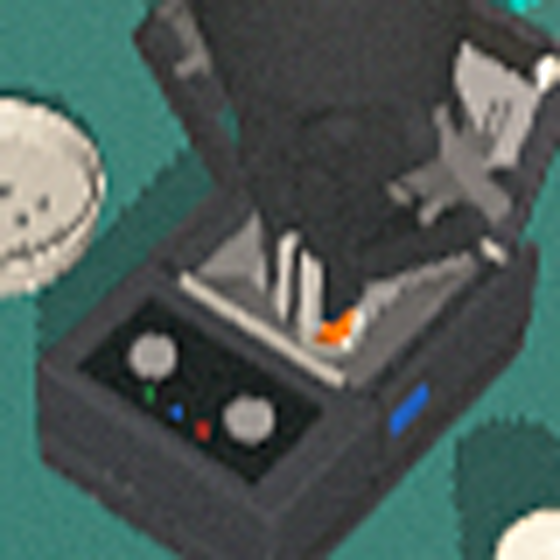

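```bash
python3 - <<'E'
from h import *
c=optics.capture('scene'); 
for z in (10,20,25,30):
  print(z,onz(c,335,288.4,z).round(1), onz(c,340,284.4,z).round(1), proj(c,[577.7,73,z]).round(1),proj(c,[580,62,z]).round(1),proj(c,[581,58,z]).round(1))
hsv=cv2.cvtColor(c['img'],cv2.COLOR_BGR2HSV); m=cv2.inRange(hsv,(5,150,120),(18,255,255))[270:300,325:350]; v,u=np.nonzero(m); print(u.min()+325,u.max()+325,v.min()+270,v.max()+270, ctrl.sense()['force'])
for k in range(4): print(proj(c,np.array([563.8,55.9,30-5*(k%2)])+ [0,0,0]).round(1))
E
```

```text
10 [563.6  50.8  10. ] [548.   48.6  10. ] [336.3 298.2] [332.3 295.3] [330.8 294.4]
20 [568.7  56.6  20. ] [553.3  54.6  20. ] [336.5 295.3] [332.4 292.5] [330.9 291.5]
25 [571.3  59.6  25. ] [555.9  57.5  25. ] [336.6 293.9] [332.5 291.1] [330.9 290.1]
30 [573.8  62.5  30. ] [558.6  60.5  30. ] [336.6 292.4] [332.6 289.6] [331.  288.6]
335 339 284 288 [-0.06118618 -0.18958717  0.38450103]
[336.7 284.2]
[336.7 285.7]
[336.7 284.2]
[336.7 285.7]
```

```bash
python3 -m handwheel '[[[1,0,0.06,0,0],[1,0,0,0,0]]]' | grep -E 'pos|^force:'; for i in 1 2 3 4; do python3 -m handwheel '[[[1,0,0,-0.03,0],[1,0,0,0,0],[1,0,0,0,0]]]' | grep -E 'pos|^force:'; done
```

```text
eef_pos: [570.4, 59.6, 9.5]
force: [-0.1, -0.1, -0.5]
eef_pos: [570.4, 59.2, 7.9]
force: [0.3, -0.8, -0.1]
eef_pos: [570.4, 59.2, 6.4]
force: [0.2, 0.2, 0.6]
eef_pos: [570.4, 59.2, 5.0]
force: [-0.0, 0.8, -0.4]
eef_pos: [570.4, 59.3, 3.4]
force: [0.6, -0.1, -0.4]
```

```bash
cat >o.py <<'E'
from h import *
c=optics.capture('scene'); hsv=cv2.cvtColor(c['img'],cv2.COLOR_BGR2HSV); m=cv2.inRange(hsv,(5,150,120),(18,255,255))[270:300,325:350]; v,u=np.nonzero(m)
print('orange',len(u),(u.min()+325,u.max()+325,v.min()+270,v.max()+270) if len(u) else '')
E
python3 o.py; for i in 1 2 3 4; do python3 -m handwheel '[[[1,0,0,-0.02,0],[1,0,0,0,0],[1,0,0,0,0]]]' | grep -E 'pos|^force:'; python3 o.py; done
```

```text
orange 0 
eef_pos: [570.4, 59.2, 2.5]
force: [0.3, 0.1, -0.3]
orange 0 
eef_pos: [570.5, 59.2, 1.6]
force: [0.4, -0.5, 0.9]
orange 0 
eef_pos: [570.5, 59.3, 0.5]
force: [0.1, -0.8, 3.0]
orange 0 
eef_pos: [570.5, 59.2, -0.5]
force: [1.1, 0.4, 3.5]
orange 0
```

```bash
for i in 1 2 3 4; do python3 -m handwheel '[[[1,0,0,-0.02,0],[1,0,0,0,0],[1,0,0,0,0]]]' | grep -E 'pos|^force:'; done
python3 - <<'E'
from h import *
c=optics.capture('scene'); im=c['img']
cv2.imwrite('pics/crop7.png',cv2.resize(im[220:320,280:380],None,fx=6,fy=6,interpolation=cv2.INTER_CUBIC))
E
```

```text
eef_pos: [570.5, 59.3, -1.5]
force: [0.5, -0.5, 2.5]
eef_pos: [570.5, 59.2, -2.4]
force: [1.5, 0.0, 3.9]
eef_pos: [570.5, 59.2, -3.3]
force: [0.8, 0.4, 4.9]
eef_pos: [570.6, 59.2, -3.5]
force: [-1.8, -0.8, 12.0]
```

View pics/crop7.png

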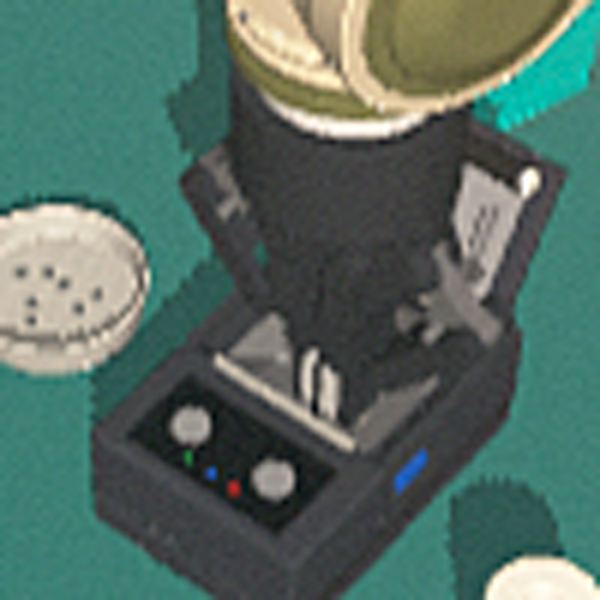

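The crop shows the tips down in the bay with the key hidden beneath them. The force followed the key's spring, about 3 to 5 N over roughly 4–5 mm, then rose sharply to 12 N, so the key is at its stop. The TCP reading is therefore about 28 mm low in z. I'll hold for more than a second and then retract straight up.

```bash
python3 -m handwheel '[[[1,0,0,0,0],[1,0,0,0,0],[1,0,0,0,0],[1,0,0,0,0],[1,0,0,0,0],[1,0,0,0,0],[1,0,0,0,0],[1,0,0,0,0],[1,0,0,0,0],[1,0,0,0,0]]]'|grep -E 'pos|^force'; python3 -m handwheel '[[[1,0,0,0,0],[1,0,0,0,0],[1,0,0,0,0],[1,0,0,0,0]]]'|grep -E 'pos|^force|time'; python3 -m handwheel '[[[1,0,0,0.1,0],[1,0,0,0.2,0],[1,0,0,0.4,0],[1,0,0,0.6,0],[1,0,0,0.7,0],[1,0,0,0.7,0],[1,0,0,0,0]]]'|grep -E 'pos|^force'; python3 o.py
```

```text
eef_pos: [570.7, 59.2, -3.5]
force: [-1.8, 0.6, 12.6]
time_s: 13.45
eef_pos: [570.6, 59.2, -3.5]
force: [-2.9, -0.3, 13.0]
eef_pos: [572.2, 59.1, 135.2]
force: [0.6, -0.4, -0.5]
orange 39 (np.int64(334), np.int64(339), np.int64(282), np.int64(288))
```

The key sprang back to the same pixels as before (334–339, 282–288), so the printer has not moved. Next I'll go over the lid and down behind it on the robot's side.

```bash
python3 -m handwheel '[[[1,-0.3,-0.08,0.2,0],[1,-0.6,-0.15,0,0],[1,-0.6,-0.15,0,0],[1,-0.6,-0.15,0,0],[1,-0.4,-0.1,0,0],[1,0,0,-0.3,0],[1,0,0,-0.6,0],[1,0,0,-0.6,0],[1,0,0,-0.25,0],[1,0,0,0,0]]]'|grep -E 'pos|^force'
python3 - <<'E'
from h import *
c=optics.capture('scene'); im=c['img']
cv2.imwrite('pics/crop8.png',cv2.resize(im[180:320,280:420],None,fx=4.2,fy=4.2,interpolation=cv2.INTER_CUBIC))
E
```

```text
eef_pos: [443.3, 28.1, 50.6]
force: [0.6, -0.8, 0.4]
```

View pics/crop8.png

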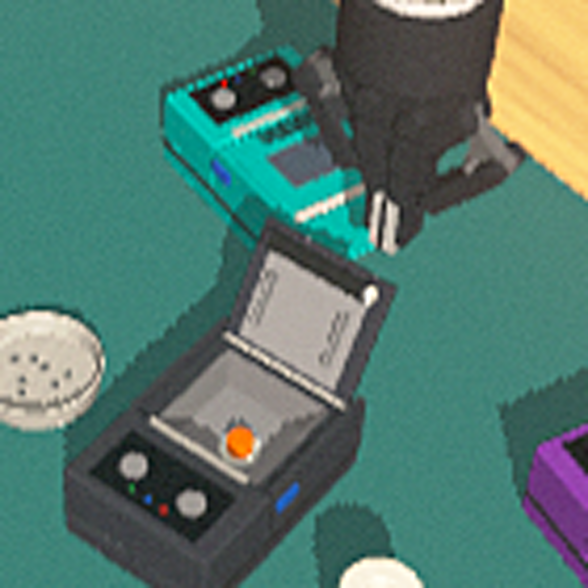

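The crop shows the gripper behind the lid and clear of everything. The lid edge corners are at crop (262,222) and (395,287), and the tip bottom is at about (385,250). I'll put numbers to these.

```bash
python3 - <<'E'
from h import *
c=optics.capture('scene'); a=np.radians(13.7); o=np.array([584.2,60.9]); R=np.array([[np.cos(a),np.sin(a)],[-np.sin(a),np.cos(a)]])
for cx,cy,zs,n in((262,222,(105,112),'edgeL'),(395,287,(105,112),'edgeR'),(385,250,(52,70,80,90),'tip')):
  for z in zs: print(n,z,(R@(onz(c,280+cx/4.2,180+cy/4.2,z)[:2]-o)).round(1))
p=ctrl.sense()['eef_pos'];print(p,R@(p[:2]-o))
E
```

```text
edgeL 105 [-90.1 -41.9]
edgeL 112 [-84.4 -37.9]
edgeR 105 [-96.1  35.9]
edgeR 112 [-90.3  39.1]
tip 52 [-159.4   -7.9]
tip 70 [-144.     0.7]
tip 80 [-135.4    5.5]
tip 90 [-126.8   10.4]
[445.0860026   27.82133207  52.83747301] [-142.99037214    0.80995052]
```

```bash
python3 -m handwheel '[[[1,0,0,0.2,0],[1,0.194,0.047,0,0],[1,0.194,0.047,0,0],[1,0.194,0.047,0,0],[1,0.194,0.047,0,0],[1,0.194,0.047,0,0],[1,0.194,0.047,0,0],[1,0,0,0,0]]]'|grep -E 'pos|^force'
python3 -m handwheel '[[[1,0.194,0.047,0,0],[1,0.194,0.047,0,0],[1,0.194,0.047,0,0],[1,0.194,0.047,0,0],[1,0,0,0,0]]]'|grep -E 'pos|^force'; python3 o.py
```

```text
eef_pos: [504.7, 42.0, 62.8]
force: [-0.1, 0.2, 0.4]
eef_pos: [543.6, 51.4, 62.9]
force: [-0.4, 0.1, 0.6]
orange 39 (np.int64(334), np.int64(339), np.int64(282), np.int64(288))
```

```bash
python3 - <<'E'
from h import *
c=optics.capture('scene'); cv2.imwrite('pics/s9.png',c['img']); h=cv2.cvtColor(c['img'],cv2.COLOR_BGR2HSV)
for u,v in((344,236),(350,240),(366,247),(371,250),(366,262),(362,268)): print(u,v,h[v,u])
g=cv2.inRange(h,(0,0,120),(180,40,215))[230:300,320:380]
n,l,s,ce=cv2.connectedComponentsWithStats(g)
for i in range(1,n):
  if s[i,4]>12: print(s[i]+[320,230,0,0,0],ce[i].round(1)+[320,230])
E
```

```text
344 236 [120   8  66]
350 240 [90 15 50]
366 247 [12 20 63]
371 250 [ 85 127 131]
366 262 [ 86 133 127]
362 268 [ 84 129 134]
[364 230  11  15  50] [368.7 237.4]
[342 251   4  13  29] [344.1 257.3]
[320 267  37  28 396] [335.5 278.6]
[322 297   7   3  17] [325.3 298.2]
```

The mat now shows at the lid's old place (371,250), (366,262) and (362,268), so the lid has swung with the finger. Next I'll follow the arc forward and down.

```bash
python3 -m handwheel '[[[1,0.1,0.024,-0.12,0],[1,0.1,0.024,-0.12,0],[1,0.1,0.024,-0.12,0],[1,0,0,0,0]]]'|grep -E 'pos|^force'; python3 o.py
python3 -m handwheel '[[[1,0.04,0.01,-0.1,0],[1,0.04,0.01,-0.1,0],[1,0.04,0.01,-0.08,0],[1,0,0,0,0]]]'|grep -E 'pos|^force'; python3 o.py
```

```text
eef_pos: [557.4, 55.0, 43.8]
force: [-0.3, 0.6, -0.2]
orange 13 (np.int64(334), np.int64(338), np.int64(285), np.int64(288))
eef_pos: [563.3, 56.4, 30.3]
force: [-0.3, 0.4, 0.2]
orange 0
```

```bash
for i in 1 2 3 4 5; do python3 -m handwheel '[[[1,0,0,-0.03,0],[1,0,0,0,0],[1,0,0,0,0]]]' | grep -E 'pos|^force:'; done
```

```text
eef_pos: [563.4, 56.3, 29.6]
force: [0.6, -0.2, 0.5]
eef_pos: [563.4, 56.3, 28.0]
force: [0.3, -0.4, -0.0]
eef_pos: [563.3, 56.4, 26.4]
force: [-0.3, -0.4, 0.3]
eef_pos: [563.6, 56.3, 25.7]
force: [-2.0, 0.0, 7.7]
eef_pos: [563.7, 56.3, 25.5]
force: [-7.7, 0.2, 18.7]
```

The stop is stiff exactly at the predicted height, reading 25.5, so the lid is shut. I'll retract and verify.

```bash
python3 -m handwheel '[[[1,0,0,0.1,0],[1,0,0,0.4,0],[1,0,0,0.8,0],[1,0,0,0.9,0],[1,0,0,0.9,0],[1,-0.5,-0.6,0.3,0],[1,-0.6,-0.7,0,0],[1,-0.6,-0.7,0,0],[1,-0.6,-0.7,0,0],[1,0,0,0,0]]]'|grep -E 'time|pos|^force'; python3 o.py
python3 - <<'E'
from h import *
for n in('scene','top'):
    a=cv2.imread(f'pics/{n}0.png'); c=optics.capture(n); b=c['img']
    y0,y1,x0,x1=(290,312,300,345) if n=='scene' else (198,216,266,300)
    P=cv2.cvtColor(a,6)[y0:y1,x0:x1]; B=cv2.cvtColor(b,6)
    r=cv2.matchTemplate(B[y0-5:y1+5,x0-5:x1+5],P,5); _,m,_,l=cv2.minMaxLoc(r); print(n,'deck shift px',l[0]-5,l[1]-5,round(m,3))
    d=cv2.absdiff(a,b).max(2)>40; k=cv2.connectedComponentsWithStats(d.astype(np.uint8)); print([s.tolist() for s in k[2][1:] if s[4]>25])
    if n=='top':
        g=B[190:275,255:320]
        for yy in range(200,268,6): print(yy,B[yy,268:316:4].tolist())
    else:
        # shut-lid check: front lid edge & outline, predicted at z=54
        th=np.radians(13.7); R=np.array([[np.cos(th),-np.sin(th)],[np.sin(th),np.cos(th)]])
        for z in (54,64):
          for x,y in((-40,0),(-57,0),(-40,30),(-40,-30)): q=proj(c,[*(R@[x,y]+[584.2,60.9]),z]); print(z,x,y,q.round(),b[int(q[1]),int(q[0])])
E
```

```text
time_s: 20.1
eef_pos: [446.2, -81.5, 193.7]
force: [0.5, 0.1, 0.1]
orange 0 
scene deck shift px 0 0 0.954
[[296, 0, 344, 219, 37953], [387, 0, 27, 10, 50], [614, 54, 9, 15, 38], [610, 68, 11, 12, 43], [602, 91, 11, 10, 29], [332, 227, 43, 51, 1235], [319, 263, 38, 29, 524]]
54 -40 0 [343. 272.] [109  98  84]
54 -57 0 [347. 267.] [96 95 96]
54 -40 30 [354. 279.] [76 77 73]
54 -40 -30 [332. 265.] [79 78 71]
64 -40 0 [343. 269.] [74 70 67]
64 -57 0 [348. 264.] [87 93 40]
64 -40 30 [354. 276.] [76 76 73]
64 -40 -30 [332. 262.] [69 68 62]
top deck shift px 0 0 0.999
[[275, 220, 31, 31, 485], [124, 235, 516, 245, 40408], [278, 247, 35, 20, 290], [336, 455, 10, 13, 32], [505, 474, 31, 4, 52]]
200 [119, 119, 117, 114, 75, 71, 33, 72, 93, 118, 118, 117]
206 [65, 27, 40, 29, 29, 147, 144, 50, 67, 81, 95, 117]
212 [74, 61, 166, 25, 29, 24, 25, 32, 75, 83, 82, 82]
218 [75, 28, 41, 76, 76, 88, 156, 130, 47, 77, 82, 85]
224 [86, 68, 43, 54, 55, 68, 45, 71, 75, 58, 83, 82]
230 [114, 66, 77, 76, 75, 80, 104, 104, 77, 78, 79, 83]
236 [117, 72, 78, 99, 105, 106, 106, 106, 104, 76, 72, 84]
242 [83, 104, 79, 81, 105, 106, 97, 75, 77, 78, 67, 84]
248 [83, 100, 64, 78, 79, 79, 83, 138, 174, 67, 55, 50]
254 [116, 118, 92, 124, 58, 43, 49, 84, 85, 82, 83, 84]
260 [118, 117, 119, 117, 82, 84, 82, 83, 84, 84, 81, 82]
266 [118, 117, 118, 118, 117, 117, 86, 82, 83, 82, 82, 84]
```

The deck has moved 0 px in both views, the only changes are the lid and the arm, and the key is covered. I'm handing the job in.

```bash
python3 -c "
from rig import ctrl; print(ctrl.finish_job())"
```

```text
the job is handed in; nothing more can be done
None
```

The job is handed in at about 20 s on the clock (limit 51 s): I held the reset key at its stop for more than 1.4 s and it sprang back, then pushed the lid down to a firm stop at its shut height; the printer showed no shift in either camera, nothing else visible on the bench moved, and the hand-in returned no verdict.

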